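# Uncover the spindle and set it to drain

### The arm

A 7-joint arm with a two-finger parallel gripper is mounted at the origin on a cart in front of the work surface, level with it; the furniture and walls round the work are solid. World frame = base frame: x ahead of the robot, y to its left, z up, the work surface at z = 0. Lengths are in m, angles in rad, forces in N, time in s.
With the tool pointing down it reaches from about 0.425 to 0.925 m from the base axis. Payload 6.8 kg.
Tool frame: the origin (TCP) lies at the very end of the fingers, on their centre line; the grasp point (between the pads) lies 19 mm behind it; z points along the fingers, x is the direction in which the jaws open and shut, and the axes are right-handed (so a half turn about z gives the same grasp; the last joint's range is limited). The gripper opens to 85 mm and grips with 20 to 120 N. Pads are 22 mm wide; open, the fingers measure 114 mm over their backs; the gripper's body (76 mm by 85 mm) begins 54 mm behind the grasp point. The pads swing forward as they close: fully open they stand 13 mm farther back than shut.
Start: joints at [-1.37, 0.477, 0.022, 1.555, -0.011, 1.109, -0.083], TCP at [0.205, 0.643, 0.231] pointing down, gripper open.
Joint ranges: [-2.96, 2.96], [-0.34, 2.1], [-1.41, 1.46], [0.24, 2.44], [-1.37, 4.51], [0.17, 1.92], [-2.96, 2.96]. Speed limits (rad/s): [2.39, 2.39, 3.14, 3.14, 3.14, 3.14, 3.14].

### API

Orientations are given as a unit quaternion [w, x, y, z].
In Python, from station import get_obs, read_camera, calibration, hand_in, recognise, outline_of, place_of gives the robot as it stands.
- The arm moves only by the tool move_arm, never from a script. Its argument "steps" is a list of rows, each an object with "fingers": the finger opening in mm, from 0 to 85.4; "translation": the shift along the world's x, y, z in mm, a list of three; "turn": the turn about the world's z in rad. In form: [{"fingers": fingers, "translation": [dx, dy, dz], "turn": turn}, ...]. A call has 1 to 10 rows; each row shifts and turns the commanded pose from where the row before left it; what a row does not reach is not made up. A row lasts 1/8 s, in which the tool goes at most 62.5 mm and 10.7 degrees, less where a joint would pass 70% of its speed; a pose out of reach is approached as far as the arm can. A call with a gripper value outside its range is refused whole. The fingers move at their own pace and stop on an object; "newtons" is the grip in N (left out, the last holds). Time passes only in rows, so rows that do not move let the fingers close. It gives the time, the measured TCP pose, the force and the opening at its end, in the units of the state.
- get_obs(): the state, without advancing time (a new reading comes with each control period).
- read_camera(name): name is "scene" or "top"; returns the picture (420x560x3 uint8, blue, green, red); there is no depth.
- calibration(name): a dict with "camera_matrix" (3x3 intrinsics, pixels), "k1" (the pictures are not rectified: a ray, as slopes to the right and down, at radius r is drawn at 1 + k1 r^2 times it, then the intrinsics apply), "rvec" (rotation vector, rad) and "tvec" (3), from world to camera coordinates, as OpenCV has them. Camera axes: x right, y down, z forward; pixel columns grow to the right and rows downward; lengths in m; the calibration is good to about 2 mm. A picture is of the moment at which its call begins. calibration takes no time and is no camera call.
- hand_in(): hands the job in, once; it reports no verdict.
Trained networks look in the newest picture that a camera, given by its name, has taken for a name from the list of things; names that differ only in an ending like _2 or _b are one class to them, and where a whole thing is asked for, a point or a joint stands for the part that bears it (a point fixed in the world has none). Each returns a list of dicts, best first, with "conf" (0 to 1); they miss things now and then, are a little off and sometimes report something else, mostly with a low value. They report only what shows in the picture. A call takes as long as a camera call. They do not tell look-alikes from the thing itself.
- recognise(camera, name): "xy" ([column, row] in pixels, amid what is visible of it).
- outline_of(camera, name): "mask" (420x560 bool, what is visible of it) and "xy" ([column, row] in pixels, amid what is visible of it).
- place_of(camera, name): "xy" ([column, row] in pixels: a listed point, or the origin of a listed thing).
The state is a dict: "t": time; "q": joint angles; "joint_vel": joint speeds; "joint_torque": joint torques, N m; "eef_pos": TCP position; "tool_rot": TCP orientation; "contact_force": force on the tool from outside, world axes, zero at the start; "torque": the same for the moment, N m; "gripper_width": opening from 0.0 (shut) to 1.0 (fully open).
Only numpy, scipy, OpenCV 4.12 (cv2) and the standard library are available. Lean on these libraries where they do the work, as an engineer would, in place of code of your own. Each camera call takes 0.05 s, during which the arm holds its last target.

### The job

A steel agitator spindle lies under two rolls of tape in the open dark metal bin. Lay both rolls flat out of the way (stacking them is fine), so that nothing lies on the spindle any more, then lift the spindle out and lay it in the two V-notches of the sloping cradle with its lower end down at the stop, letting it settle in both notches before you let go. Do not bump the small bottle or the stack of cups that stand about.

Things in the scene. Friction and masses are not known exactly. Their poses are not given: they have to be found in the camera images.
- bin: Open-topped dark metal bin, fixed to the worktop; outside 268 mm along its x, 208 mm along its y, walls 4 mm thick, rim 48 mm above the worktop, inner floor 4 mm above it. Origin: centre of its underside, z up.
- spindle_center (a point): Centre of the steel spindle, a plain round bar 160 mm long and 16 mm in diameter with domed ends (both alike) and a fine turned groove near each. Its x runs along the bar; y and z turn as it rolls. About 0.15 kg. It lies on the bin's floor roughly along the bin's x, on the bin's +y side, with both rolls lying on it.
- roll_a_center (a point): Centre (half-way up) of the tan roll of masking tape, a ring of outer diameter 96 mm, hole about 72 mm wide (wall about 12 mm) and 25 mm high, lying flat, z along its axis; the ring wall can be pinched, one finger in the hole. It rests on the spindle and on the marker. About 0.09 kg; its underside starts about 20 mm above the worktop.
- roll_b_center (a point): Centre (half-way up) of the other, slightly larger roll of tape, a ring of outer diameter 104 mm, hole about 78 mm wide (wall about 13 mm) and 25 mm high, lying flat, z along its axis. It rests on the spindle and on the marker. About 0.09 kg; its underside starts about 20 mm above the worktop.
- roll_a: The tan roll of tape itself; origin at the centre of its underside, z along the ring's axis.
- roll_b: The larger roll of tape itself; origin at the centre of its underside, z along the ring's axis.
- spindle: The spindle itself; origin at its centre, x along the bar.
- marker: A black marker pen, about 140 mm long and 16 mm thick, lying on the bin's floor beside the spindle, about 83 mm from it towards the bin's -y side; origin in the middle of its underside, y along it. It may stay where it is.
- cradle: Draining cradle, fixed: plywood foot 200 x 110 mm, a board sloping at 35 degrees, low end towards its -x, top edge 132 mm above the worktop. Two saddle plates (12 mm thick, 80 wide, 46 high) stand square on it, 92 mm apart, each with a 90-degree V-notch 55 mm wide at the top; the board between is clear for fingers. A stop plate stands at the low end. Origin: centre of the underside, z up.
- cradle_seat (a point): Where the spindle's centre comes to lie when it rests in both notches with its lower end 3 mm from the stop: midway between the saddles, 30 mm above the sloping board. x runs up the slope along the notches (35 degrees above level), y across them, z square to the board.
- toner: Small dropper bottle, 42 mm wide, 110 mm high, standing on the worktop. Origin: centre of its underside, z up. Do not bump it.
- cup: Stack of upturned clear cups, 56 mm wide, 140 mm high, standing on the worktop. Origin: centre of its underside, z up. Do not bump it.
Not all that is in view belongs to the job. Of the things that look like the roll_a, the larger one is meant.

How it is judged:
By the outcome, as a careful person would: the job done as asked, in the order asked, and still so for the second after the job is handed in, with the robot touching nothing.
It also fails if it takes over 58 s, if anything falls off the work surface, if the arm or the gripper's body presses on something with over 40 N, if the wrist force passes 120 N, or if a joint passes its speed limit or range.

## Working session

There is one attempt and no reset: what is moved stays moved. The work goes in short steps, Python scripts to look and compute and a tool call to move; the robot and the scene stay as the last step left them, time stands still between calls to the robot, and variables do not carry over. Pictures are saved under pics/ and viewed, and the job is handed in when it is done.

Besides the shell and the picture viewer there is one more tool, called after "Call:" in YAML: its name, and indented under it one key for each argument. move_arm: Moves the arm, as the interface text tells. Its arguments: {"type":"object","properties":{"steps":{"type":"array"},"newtons":{"type":"number"}},"required":["steps"]}

```bash
mkdir -p pics; ls; python3 - <<'E'
from station import *
import cv2
for n in("scene","top"):
    im=read_camera(n);cv2.imwrite(f"pics/{n}0.png",im)
    c=calibration(n);print(n,c)
o=get_obs();print(o)
E
```

```text
pics
scene {'camera_matrix': array([[402.60836865,   0.        , 280.17905628],
       [  0.        , 402.60836865, 206.30902913],
       [  0.        ,   0.        ,   1.        ]]), 'k1': -0.060686241997873064, 'rvec': array([ 2.32857473, -0.77693413,  0.29655298]), 'tvec': array([-0.40891574,  0.28972336,  0.92213677])}
top {'camera_matrix': array([[438.39496436,   0.        , 285.39697322],
       [  0.        , 438.39496436, 208.13607968],
       [  0.        ,   0.        ,   1.        ]]), 'k1': -0.07026174970193105, 'rvec': array([ 2.13966499, -2.14143489,  0.14876085]), 'tvec': array([0.01241963, 0.51878993, 1.47162342])}
{'t': 0.1, 'q': array([-1.37006179,  0.47774417,  0.02234288,  1.55633719, -0.01149619,
        1.10934258, -0.08312326]), 'joint_vel': array([-9.08757004e-05, -2.08051710e-03, -2.16379827e-03, -2.95777854e-03,
        2.37825935e-04, -1.46471860e-03, -7.33583881e-05]), 'joint_torque': array([ 3.00450978e-03, -5.97762108e+01,  1.61272768e+00, -2.81954849e+01,
        1.27598559e-02,  4.89197555e-03, -6.93186053e-06]), 'eef_pos': array([0.20501279, 0.64254415, 0.23041154]), 'tool_rot': array([ 5.52813716e-04,  8.07449402e-01,  5.89936216e-01, -6.47702008e-04]), 'contact_force': array([-0.09169979,  0.23919949,  0.41988215]), 'torque': array([-0.02388194, -0.00376543, -0.01095985]), 'gripper_width': 1.0026593661215089}
```

View pics/scene0.png

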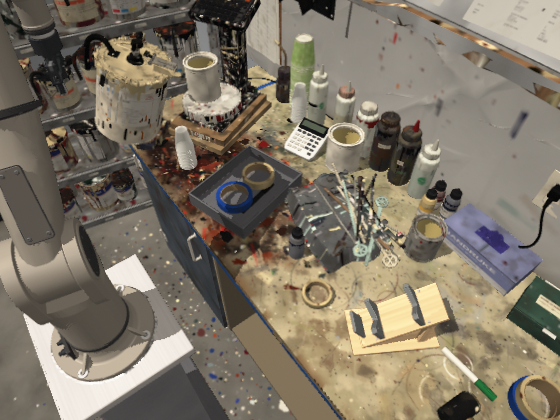

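View pics/top0.png

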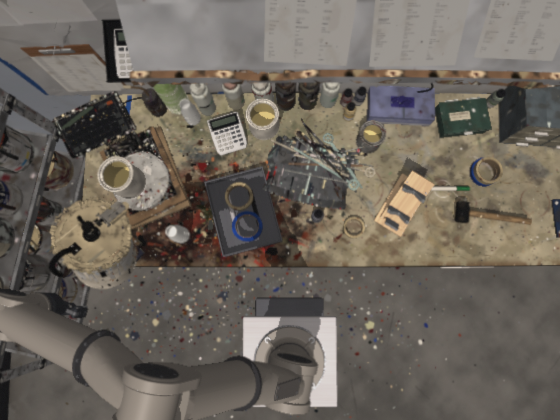

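Scene shows the bin at (245,190), with the tan roll at (258,177) and the blue roll at (234,197) in it. Look-alikes: a small tan ring at scene (318,292) / top (354,226), and a blue roll at scene (535,400) / top (485,170). The cradle is at scene (400,318), the dropper bottle at (296,240), the cups at (185,147).

```bash
cat > h.py <<'E'
import numpy as np,cv2
from station import *
def cal(n):
    c=calibration(n);R=cv2.Rodrigues(c["rvec"])[0];return c["camera_matrix"],c["k1"],R,c["tvec"].reshape(3)
def ray(n,p):
    K,k,R,t=cal(n);d=np.array([k,0,0,0,0.])
    u=cv2.undistortPoints(np.array([[p]],float),K,d)[0,0]
    return -R.T@t,R.T@np.array([u[0],u[1],1])
def onz(n,p,z):
    o,d=ray(n,p);return o+d*(z-o[2])/d[2]
def proj(n,P):
    K,k,R,t=cal(n)
    return cv2.projectPoints(np.atleast_2d(np.array(P,float)),cv2.Rodrigues(R)[0],t,K,np.array([k,0,0,0,0.]))[0][:,0]
def tri(ps):
    A=np.zeros((3,3));b=np.zeros(3)
    for n,p in ps:
        o,d=ray(n,p);d=d/np.linalg.norm(d);M=np.eye(3)-np.outer(d,d);A+=M;b+=M@o
    return np.linalg.solve(A,b)
E
cat > a.py <<'E'
from h import *
Z=dict(bin=0,spindle_center=.012,roll_a_center=.0325,roll_b_center=.0325,roll_a=.02,roll_b=.02,marker=.004,cradle=0,toner=0,cup=0,cradle_seat=None)
for nm,z in Z.items():
    for c in("scene","top"):
        for r in place_of(c,nm)[:4]:
            xy=np.array(r["xy"]);print(nm,c,xy.round(1),round(r["conf"],2),onz(c,xy,z).round(4) if z is not None else "")
E
python3 a.py; python3 - <<'E'
import cv2
im=cv2.imread("pics/top0.png");cv2.imwrite("pics/c1.png",cv2.resize(im[150:270,160:380],None,fx=3.6,fy=3.6,interpolation=3))
im=cv2.imread("pics/scene0.png");cv2.imwrite("pics/c2.png",cv2.resize(im[110:260,170:350],None,fx=4,fy=4,interpolation=3))
im=cv2.imread("pics/scene0.png");cv2.imwrite("pics/c3.png",cv2.resize(im[250:400,290:490],None,fx=4,fy=4,interpolation=3))
E
```

```text
bin scene [244.  191.8] 0.94 [0.5052 0.1713 0.    ]
bin top [245.8 208.4] 0.64 [0.5238 0.1524 0.    ]
bin top [179.6 233.6] 0.48 [0.4343 0.3854 0.    ]
bin top [246. 224.] 0.32 [0.4683 0.151  0.    ]
bin top [247.4 224.8] 0.17 [0.4654 0.146  0.    ]
spindle_center scene [238.6 181.4] 0.59 [0.5104 0.2073 0.012 ]
spindle_center top [228.1 212.6] 0.42 [0.5072 0.2133 0.012 ]
roll_a_center scene [316.2 293.5] 0.88 [ 0.4449 -0.2312  0.0325]
roll_a_center scene [260.6 174.3] 0.7 [0.5702 0.175  0.0325]
roll_a_center top [241.6 193.8] 0.78 [0.5704 0.1645 0.0325]
roll_a_center top [353.7 229.4] 0.5 [ 0.4455 -0.2226  0.0325]
roll_b_center scene [235.2 198. ] 0.92 [0.4566 0.1401 0.0325]
roll_b_center scene [237.  183.2] 0.45 [0.4928 0.1863 0.0325]
roll_b_center top [246.6 223.5] 0.59 [0.4664 0.1457 0.0325]
roll_a scene [229.6 199.9] 0.9 [0.4449 0.1536 0.02  ]
roll_a scene [316.6 295.6] 0.79 [ 0.4471 -0.2315  0.02  ]
roll_a scene [258.3 175.9] 0.64 [0.5675 0.1841 0.02  ]
roll_a top [244.2 224.4] 0.85 [0.4646 0.1553 0.02  ]
roll_a top [353.6 222.5] 0.72 [ 0.4708 -0.2246  0.02  ]
roll_a top [237.3 
[... 521 characters left out ...]
04 ]
marker top [232.9 214.8] 0.48 [0.5005 0.1973 0.004 ]
marker top [242.3 193. ] 0.38 [0.5784 0.1652 0.004 ]
cradle scene [389.5 330.7] 0.79 [ 0.5319 -0.3967  0.    ]
cradle top [404.  208.3] 0.65 [ 0.5233 -0.4079  0.    ]
toner scene [297.1 252.2] 0.59 [ 0.497 -0.095  0.   ]
toner top [253.3 209.6] 0.5 [0.5195 0.1258 0.    ]
toner top [316.4 213.2] 0.48 [ 0.5063 -0.097   0.    ]
cup scene [191.1 165.7] 0.89 [0.4325 0.3673 0.    ]
cup scene [236.9 198. ] 0.26 [0.4744 0.163  0.    ]
cup top [180.  234.3] 0.72 [0.4318 0.3839 0.    ]
cup top [404.1 204.4] 0.31 [ 0.5373 -0.4088  0.    ]
cradle_seat scene [393.  309.2] 0.9 
cradle_seat scene [389.4 329. ] 0.2 
cradle_seat top [406.7 201.1] 0.83
```

View pics/c1.png

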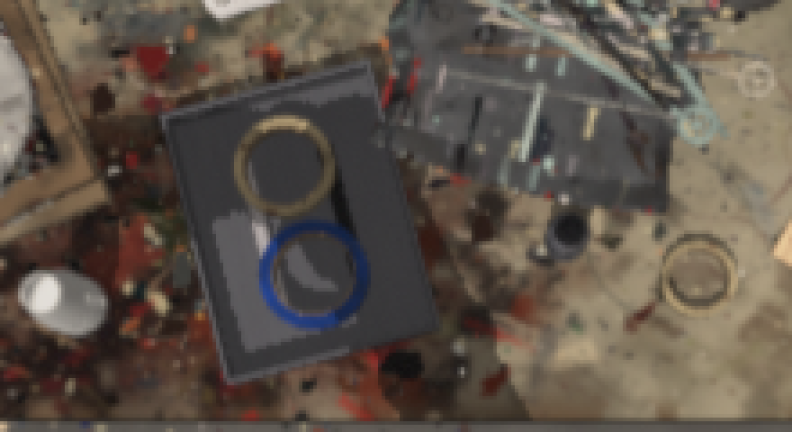

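View pics/c2.png

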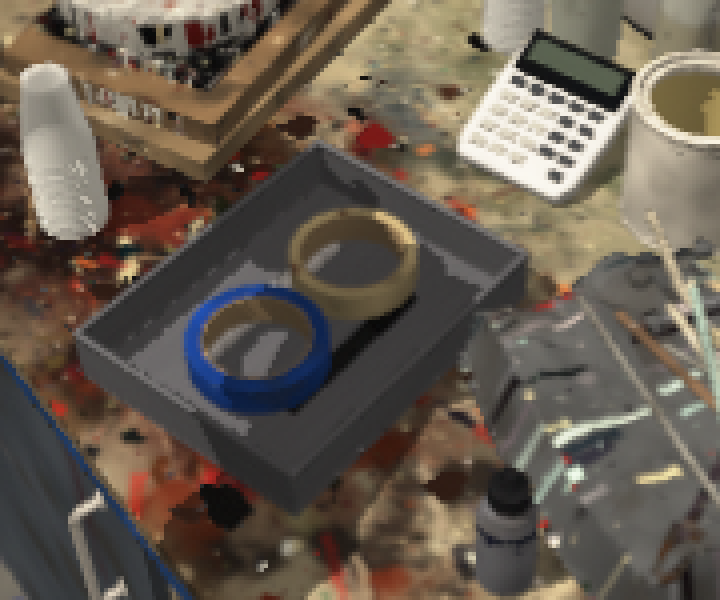

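View pics/c3.png

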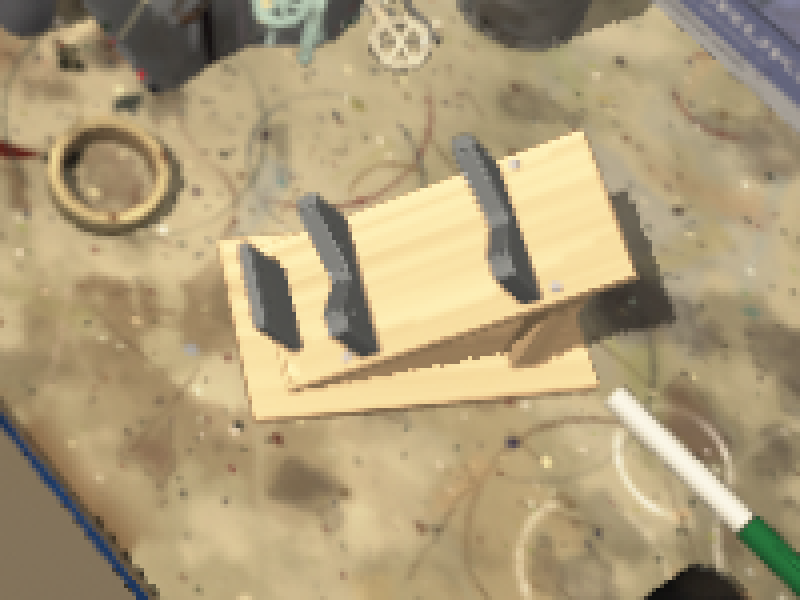

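The tan roll in the bin (scene (258,177), the larger one) is roll_a; the tan ring on the worktop is the decoy. Now I'll refine the poses by fitting the ring, bin and cradle models.

```bash
cat > b.py <<'E'
from h import *
from scipy.optimize import minimize
S={n:cv2.imread(f"pics/{n}0.png") for n in("scene","top")}
def circ(c,r,z,N=72):
    a=np.linspace(0,2*np.pi,N);return np.c_[c[0]+r*np.cos(a),c[1]+r*np.sin(a),0*a+z]
def mask(n,c,ro,ri,z0,h=.025,U=4):
    m=np.zeros((420*U,560*U),np.uint8)
    f=lambda P:((proj(n,P)+.5)*U).astype(np.int32)
    cv2.fillConvexPoly(m,cv2.convexHull(f(np.r_[circ(c,ro,z0),circ(c,ro,z0+h)])),1)
    a=m*0;b=m*0;cv2.fillConvexPoly(a,f(circ(c,ri,z0)),1);cv2.fillConvexPoly(b,f(circ(c,ri,z0+h)),1)
    m[(a&b)>0]=0
    return cv2.resize(m.astype(np.float32),(560,420),interpolation=cv2.INTER_AREA)
def fit(M,ro,ri,z0,x0):
    def cost(p):
        e=0
        for n in M:
            m=mask(n,p,ro,ri,z0);e+=1-np.minimum(m,M[n]).sum()/np.maximum(m,M[n]).sum()
        return e
    r=minimize(cost,x0,method="Nelder-Mead",options=dict(initial_simplex=np.array(x0)+np.array([[0,0],[.008,0],[0,.008]]),xatol=2e-4))
    return r.x.round(4),round(r.fun,3)
if __name__=="__main__":
  blue={};tan={}
  for n in S:
    hsv=cv2.cvtColor(S[n],cv2.COLOR_BGR2HSV)
    def near(m,c):
        q=proj(n,[c[0],c[1],.03])[0];k=np.zeros((420,560),np.uint8);cv2.circle(k,tuple(int(v) for v in q),38,1,-1);return m*k
    blue[n]=near(cv2.inRange(hsv,(100,90,30),(130,255,255))//255,(.462,.145)).astype(np.float32)
    tan[n]=near(cv2.inRange(hsv,(12,60,50),(35,255,255))//255,(.57,.168)).astype(np.float32)
    # remove tan inside blue's core
    print(n,blue[n].sum(),tan[n].sum())
    cv2.imwrite(f"pics/m_{n}.png",np.hstack([blue[n],tan[n]])[120:270]*255)
  for cams in(("scene","top"),("scene",),("top",)):
    for nm,M,ro,ri,x0 in(("b",blue,.052,.039,(.462,.145)),("a",tan,.048,.036,(.57,.168))):
        print(nm,cams,fit({c:M[c] for c in cams},ro,ri,.02,x0))
E
python3 b.py; python3 - <<'E'
import cv2,numpy as np
t=cv2.imread("pics/top0.png")[150:250,360:450];s=cv2.imread("pics/scene0.png")[270:370,335:465]
cv2.imwrite("pics/c4.png",cv2.resize(t,None,fx=6,fy=6,interpolation=0))
cv2.imwrite("pics/c5.png",cv2.resize(s,None,fx=6,fy=6,interpolation=0))
E
```

```text
scene 502.0 1146.0
top 293.0 872.0
b ('scene', 'top') (array([0.4576, 0.1455]), np.float64(0.588))
a ('scene', 'top') (array([0.5626, 0.1757]), np.float64(1.295))
b ('scene',) (array([0.4571, 0.1464]), np.float64(0.313))
a ('scene',) (array([0.562 , 0.1772]), np.float64(0.567))
b ('top',) (array([0.458 , 0.1449]), np.float64(0.25))
a ('top',) (array([0.5633, 0.175 ]), np.float64(0.719))[ WARN:0@0.951] global loadsave.cpp:1063 imwrite_ Unsupported depth image for selected encoder is fallbacked to CV_8U.
```

View pics/c4.png

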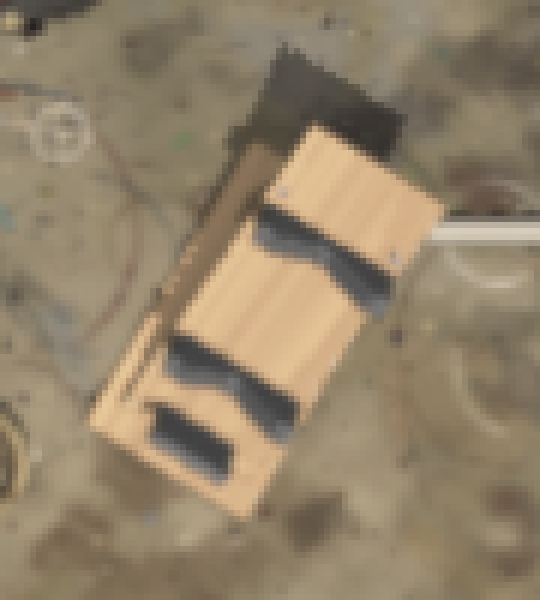

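View pics/c5.png

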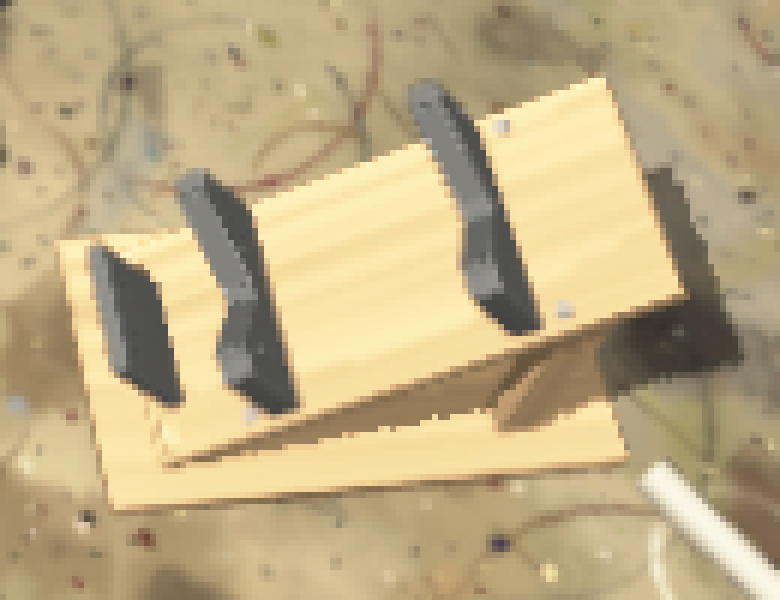

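View pics/m_scene.png

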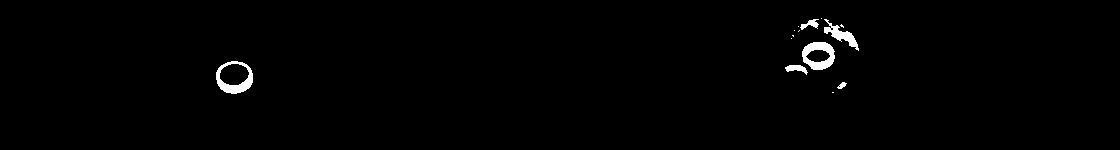

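```bash
cat > c.py <<'E'
from h import *
from scipy.optimize import minimize
S={n:cv2.imread(f"pics/{n}0.png") for n in("scene","top")}
a=np.radians(35)
def frame(yaw):
    X=np.array([np.cos(yaw)*np.cos(a),np.sin(yaw)*np.cos(a),np.sin(a)]);Y=np.array([-np.sin(yaw),np.cos(yaw),0]);return X,Y,np.cross(X,Y)
prof=np.array([(-40,-30),(40,-30),(40,16),(27.5,16),(0,-11.5),(-27.5,16),(-40,16)])/1000
def render(n,p,U=4):
    X,Y,Z=frame(p[3]);m=np.zeros((420*U,560*U),np.uint8);c=np.array(p[:3])
    for s in(-.046,.046):
        F=[[c+X*(s+d)+Y*y+Z*z for y,z in prof] for d in(-.006,.006)]
        f=lambda P:((proj(n,P)+.5)*U).astype(np.int32)
        for q in F:cv2.fillPoly(m,[f(q)],1)
        for i in range(7):
            j=(i+1)%7;cv2.fillPoly(m,[f([F[0][i],F[0][j],F[1][j],F[1][i]])],1)
    return cv2.resize(m.astype(np.float32),(560,420),interpolation=cv2.INTER_AREA)
M={}
for n,poly in(("scene",[(363,297),(367,296),(400,280),(410,281),(427,325),(419,328),(386,340),(374,339),(369,322)]),("top",[(386,204),(402,182),(427,197),(426,204),(412,224),(386,214)])):
    hsv=cv2.cvtColor(S[n],cv2.COLOR_BGR2HSV);k=np.zeros((420,560),np.uint8);cv2.fillPoly(k,[np.array(poly)],1)
    M[n]=(k*((hsv[...,1]<70)&(hsv[...,2]<150))).astype(np.float32)
def cost(p,cams=M):
    e=0
    for n in cams:
        m=render(n,p);e+=1-np.minimum(m,M[n]).sum()/np.maximum(m,M[n]).sum()
    return e
s0=tri([("scene",(393,309.2)),("top",(406.7,201.1))]);print("net seat",s0.round(4))
best=None
for y in(-.4,-.55,-.7):
    x0=np.r_[s0,y];sim=np.array([x0]+[x0+d for d in np.diag([.01,.01,.01,.15])])
    r=minimize(cost,x0,method="Nelder-Mead",options=dict(initial_simplex=sim,xatol=1e-4,maxiter=250))
    print(r.x.round(4),round(r.fun,3))
    if best is None or r.fun<best.fun:best=r
for n in M:
    im=S[n].copy();m=render(n,best.x);e=cv2.Canny((m>.5).astype(np.uint8)*255,50,100)
    X,Y,Z=frame(best.x[3]);
    im=cv2.resize(im,None,fx=4,fy=4,interpolation=0);e=cv2.Canny(cv2.resize((m>.5).astype(np.uint8)*255,None,fx=4,fy=4,interpolation=0),50,100);im[e>0]=(0,0,255)
    q=proj(n,[best.x[:3]-X*.08,best.x[:3]+X*.08])*4;cv2.line(im,tuple(int(v) for v in q[0]),tuple(int(v) for v in q[1]),(0,255,0),1)
    u,v=((335,270) if n=="scene" else (350,150));cv2.imwrite(f"pics/cf_{n}.png",im[v*4:v*4+400,u*4:u*4+520])
print((M["scene"].sum(),M["top"].sum()))
E
python3 c.py; python3 -c "
import cv2,numpy as np
cv2.imwrite('pics/cf.png',np.vstack([cv2.imread('pics/cf_scene.png')[:300],cv2.imread('pics/cf_top.png')[:300]]))"
```

```text
net seat [ 0.5283 -0.3875  0.1013]Traceback (most recent call last):
  File "c.py", line 30, in <module>
    r=minimize(cost,x0,method="Nelder-Mead",options=dict(initial_simplex=sim,xatol=1e-4,maxiter=250))
    res = _minimize_neldermead(fun, x0, args, callback, bounds=bounds,
                               **options)
    fxr = func(xr)
    fx = function(np.copy(x), *(wrapper_args + args))
  File "c.py", line 24, in cost
    m=render(n,p);e+=1-np.minimum(m,M[n]).sum()/np.maximum(m,M[n]).sum()
  File "c.py", line 15, in render
    j=(i+1)%7;cv2.fillPoly(m,[f([F[0][i],F[0][j],F[1][j],F[1][i]])],1)
                              ~^^^^^^^^^^^^^^^^^^^^^^^^^^^^^^^^^^^
  File "c.py", line 12, in <lambda>
    f=lambda P:((proj(n,P)+.5)*U).astype(np.int32)
                 ~~~~^^^^^
  File "h.py", line 12, in proj
    K,k,R,t=cal(n)
            ~~~^^^
  File "h.py", line 4, in cal
    c=calibration(n);R=cv2.Rodrigues(c["rvec"])[0];return c["camera_matrix"],c["k1"],R,c["tvec"].reshape(3)
ValueError: time passes only in moves, steps and waits
[ WARN:0@0.025] global loadsave.cpp:275 findDecoder imread_('pics/cf_scene.png'): can't open/read file: check file path/integrity
Traceback (most recent call last):
TypeError: 'NoneType' object is not subscriptable
```

```bash
sed -i 's/^def cal(n):/_C={}\ndef cal(n):\n    if n not in _C:_C[n]=cal_(n)\n    return _C[n]\ndef cal_(n):/' h.py
python3 c.py; python3 -c "
import cv2,numpy as np
cv2.imwrite('pics/cf.png',np.vstack([cv2.imread('pics/cf_scene.png')[:300],cv2.imread('pics/cf_top.png')[:300]]))"
```

```text
net seat [ 0.5283 -0.3875  0.1013]
[ 0.5176 -0.3871  0.1076 -0.5433] 0.436
[ 0.5189 -0.3861  0.1055 -0.5513] 0.416
[ 0.5204 -0.3863  0.1025 -0.5526] 0.417
(np.float32(691.0), np.float32(339.0))
```

View pics/cf.png

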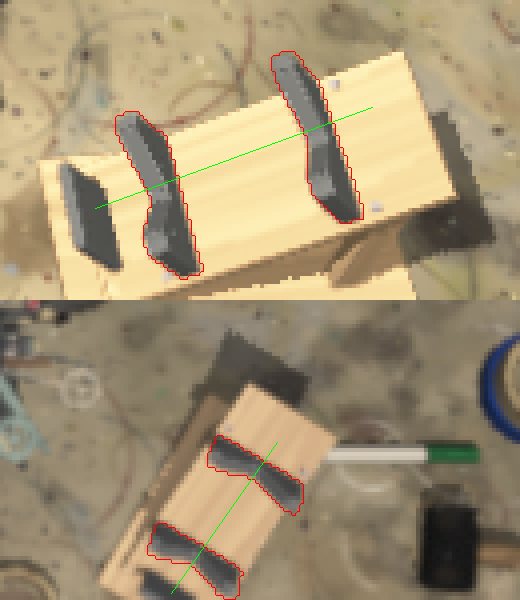

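```bash
python3 - <<'E'
from h import *
P=np.array([onz("top",p,.048) for p in[(205.3,181.9),(264.2,167.2),(281.4,241.7),(223.3,256.4)]]);print(P.round(4),P.mean(0).round(4))
for a,b in((3,0),(2,1),(1,0),(2,3)):
    d=P[b]-P[a];print(np.hypot(d[0],d[1]).round(4),np.degrees(np.arctan2(d[1],d[0])).round(1))
for y in(.1,0,-.3,-.45): print([onz("top",(c,265.5),0).round(3) for c in (250,300,400,450)]);break
# spindle visible between rolls
im=cv2.imread("pics/top0.png");print(onz("top",(223,257),0))
w=0.2276
c=P.mean(0)[:2];ang=np.arctan2(*( (P[0]+P[1]-P[2]-P[3])[[1,0]]));print("yaw",np.degrees(ang))
R=np.array([[np.cos(ang),np.sin(ang)],[-np.sin(ang),np.cos(ang)]])
for n,q in(("a",(.5626,.1757)),("b",(.4576,.1455)),("sp",(.507,.211)),("toner",(.5,-.096))):print(n,R@(np.array(q)-c))
E
```

```text
[[0.6098 0.2897 0.048 ]
 [0.6613 0.0855 0.048 ]
 [0.4025 0.0255 0.048 ]
 [0.3528 0.2218 0.048 ]] [0.5066 0.1556 0.048 ]
0.2658 14.8
0.2657 13.1
0.2105 104.2
0.2025 104.2
[array([0.323, 0.135, 0.   ]), array([ 0.323, -0.038,  0.   ]), array([ 0.322, -0.386,  0.   ]), array([ 0.321, -0.563,  0.   ])]
[0.35253773 0.23000648 0.        ]
yaw 13.93799734799341
a [0.05918568 0.00600367]
b [-0.04999713  0.00198438]
sp [0.01372548 0.0536568 ]
toner [-0.06701604 -0.24261808]
```

Measured: roll_a (0.563,0.176), roll_b (0.458,0.146), bin yaw 13.9°, cradle seat (0.519,-0.386,0.105) with yaw −31.5°. Next, go for roll_a's −y wall.

Call:
move_arm:
  steps:
    - {"fingers":45,"translation":[20,-35,10],"turn":0.055}
    - {"fingers":45,"translation":[25,-40,10],"turn":0.055}
    - {"fingers":45,"translation":[25,-40,10],"turn":0.055}
    - {"fingers":45,"translation":[25,-40,0],"turn":0.055}
    - {"fingers":45,"translation":[30,-40,0],"turn":0.055}
    - {"fingers":45,"translation":[30,-40,0],"turn":0.055}
    - {"fingers":45,"translation":[30,-40,0],"turn":0.055}
    - {"fingers":45,"translation":[30,-40,0],"turn":0.055}
    - {"fingers":45,"translation":[30,-40,0],"turn":0.055}
    - {"fingers":45,"translation":[30,-40,0],"turn":0.055}

```text
t: 2.45
eef_pos: [0.481, 0.2468, 0.2616]
tool_rot: [0.0, 0.616, 0.788, 0.0]
contact_force: [0.1, 1.2, -0.3]
gripper_width: 0.526
```

Call:
move_arm:
  steps:
    - {"fingers":45,"translation":[31,-37,0],"turn":0}
    - {"fingers":45,"translation":[31,-37,0],"turn":0}
    - {"fingers":45,"translation":[30,-38,0],"turn":0}
    - {"fingers":45,"translation":[0,0,-45],"turn":0}
    - {"fingers":45,"translation":[0,0,-45],"turn":0}
    - {"fingers":45,"translation":[0,0,-45],"turn":0}
    - {"fingers":45,"translation":[0,0,-25],"turn":0}
    - {"fingers":45,"translation":[0,0,0],"turn":0}

```text
t: 3.45
eef_pos: [0.5707, 0.1357, 0.0995]
tool_rot: [-0.001, 0.617, 0.787, -0.002]
contact_force: [0.7, 0.1, 0.2]
gripper_width: 0.528
```

```bash
cat > pic.py <<'E'
import sys
from h import *
k,x0,y0,x1,y1,u0,v0,u1,v1=sys.argv[1],*map(int,sys.argv[2:10])
s=read_camera("scene");t=read_camera("top");cv2.imwrite(f"pics/{k}_s.png",s);cv2.imwrite(f"pics/{k}_t.png",t)
a=s[y0:y1,x0:x1];b=t[v0:v1,u0:u1]
f=lambda i:cv2.resize(i,(390,int(390*i.shape[0]/i.shape[1])),interpolation=cv2.INTER_CUBIC)
a,b=f(a),f(b);h=max(a.shape[0],b.shape[0])
p=lambda i:cv2.copyMakeBorder(i,0,h-i.shape[0],0,0,0)
cv2.imwrite(f"pics/{k}.png",np.hstack([p(a),p(b)]))
o=get_obs();print(o["eef_pos"].round(4),o["contact_force"].round(1),o["gripper_width"],o["t"])
E
python3 pic.py d1 180 100 330 260 190 150 310 270
```

```text
[0.5728 0.1362 0.1022] [ 0.2 -0.1  0.2] 0.5264800344470052 3.55
```

View pics/d1.png

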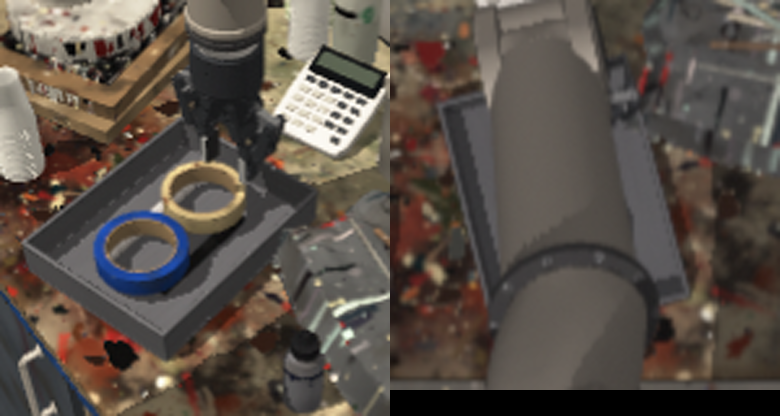

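Fingers straddle the −y wall of the tan roll, crop (215,165). Descend, pinch and lift a little.

Call:
move_arm:
  steps:
    - {"fingers":45,"translation":[0,-1,-30],"turn":0}
    - {"fingers":45,"translation":[0,0,-30],"turn":0}
    - {"fingers":45,"translation":[0,0,-17],"turn":0}
    - {"fingers":45,"translation":[0,0,0],"turn":0}
    - {"fingers":5,"translation":[0,0,0],"turn":0}
    - {"fingers":5,"translation":[0,0,0],"turn":0}
    - {"fingers":5,"translation":[0,0,0],"turn":0}
    - {"fingers":5,"translation":[0,0,0],"turn":0}
  newtons: 35

```text
t: 4.55
eef_pos: [0.5732, 0.1353, 0.0255]
tool_rot: [0.001, 0.617, 0.787, 0.001]
contact_force: [-0.8, -0.3, 6.5]
gripper_width: 0.117
```

Call:
move_arm:
  steps:
    - {"fingers":5,"translation":[0,0,0],"turn":0}
    - {"fingers":5,"translation":[0,0,10],"turn":0}
    - {"fingers":5,"translation":[0,0,20],"turn":0}
    - {"fingers":5,"translation":[0,0,40],"turn":0}
    - {"fingers":5,"translation":[0,0,40],"turn":0}
    - {"fingers":5,"translation":[0,0,0],"turn":0}

```text
t: 5.3
eef_pos: [0.5747, 0.1356, 0.1389]
tool_rot: [0.002, 0.617, 0.787, 0.003]
contact_force: [0.3, -0.0, -0.7]
gripper_width: 0.121
```

```bash
python3 pic.py d2 180 60 330 260 190 150 310 270
```

```text
[0.5721 0.1352 0.1352] [-0.5 -0.4 -1.2] 0.11972485266341036 5.4
```

View pics/d2.png

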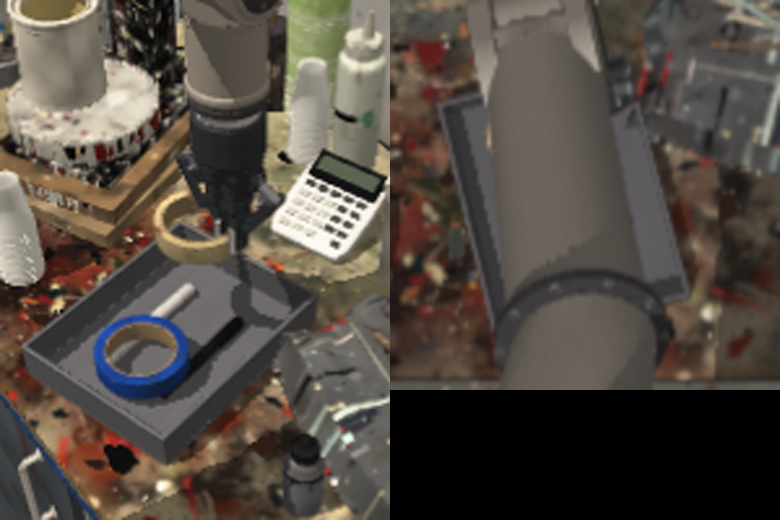

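Call:
move_arm:
  steps:
    - {"fingers":5,"translation":[0,0,45],"turn":0}
    - {"fingers":5,"translation":[0,0,45],"turn":0}
    - {"fingers":5,"translation":[-6,-30,15],"turn":0}
    - {"fingers":5,"translation":[-9,-45,0],"turn":0}
    - {"fingers":5,"translation":[-9,-45,0],"turn":0}
    - {"fingers":5,"translation":[-9,-45,0],"turn":0}
    - {"fingers":5,"translation":[-9,-45,0],"turn":0}
    - {"fingers":5,"translation":[-9,-45,0],"turn":0}
    - {"fingers":5,"translation":[-9,-45,0],"turn":0}
    - {"fingers":5,"translation":[-9,-45,0],"turn":0}

```text
t: 6.65
eef_pos: [0.5018, -0.2109, 0.2381]
tool_rot: [-0.001, 0.617, 0.787, -0.001]
contact_force: [0.9, -0.1, -0.7]
gripper_width: 0.123
```

Call:
move_arm:
  steps:
    - {"fingers":5,"translation":[-9,-45,0],"turn":0}
    - {"fingers":5,"translation":[-9,-45,0],"turn":0}
    - {"fingers":5,"translation":[-9,-45,0],"turn":0}
    - {"fingers":5,"translation":[-9,-45,0],"turn":0}
    - {"fingers":5,"translation":[-9,-45,0],"turn":0}
    - {"fingers":5,"translation":[-9,-45,0],"turn":0}
    - {"fingers":5,"translation":[-9,-45,0],"turn":0}
    - {"fingers":5,"translation":[-9,-45,0],"turn":0}
    - {"fingers":5,"translation":[-9,-45,0],"turn":0}
    - {"fingers":5,"translation":[0,0,0],"turn":0}

```text
t: 7.9
eef_pos: [0.418, -0.6181, 0.2369]
tool_rot: [-0.002, 0.619, 0.785, -0.001]
contact_force: [-0.5, 1.1, -0.8]
gripper_width: 0.121
```

```bash
python3 pic.py d3 330 200 560 420 370 130 560 320; python3 -c "
from station import *;print(get_obs()['q'].round(2))"
```

```text
[ 0.4215 -0.6144  0.2373] [ 0.3 -0.1 -0.3] 0.12028663789485226 8.0
[ 0.61  0.63  0.46  1.37 -0.28  1.21  2.9 ]
```

View pics/d3.png

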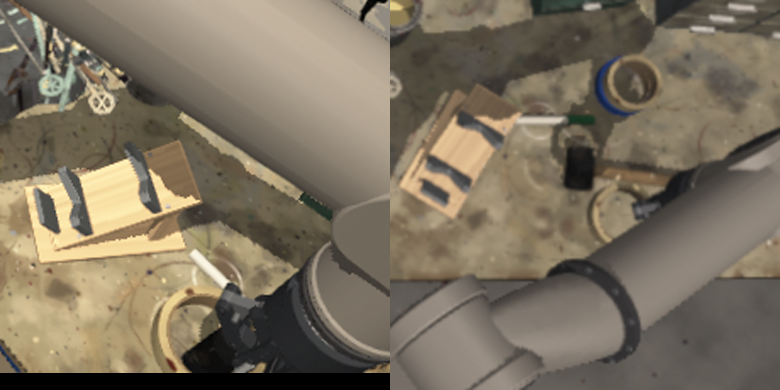

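Call:
move_arm:
  steps:
    - {"fingers":5,"translation":[-6,-14,0],"turn":-0.05}
    - {"fingers":5,"translation":[-6,-14,0],"turn":-0.05}
    - {"fingers":5,"translation":[0,0,-45],"turn":0}
    - {"fingers":5,"translation":[0,0,-45],"turn":0}
    - {"fingers":5,"translation":[0,0,-45],"turn":0}
    - {"fingers":5,"translation":[0,0,-45],"turn":0}
    - {"fingers":5,"translation":[0,0,-30],"turn":0}
    - {"fingers":5,"translation":[0,0,-10],"turn":0}
    - {"fingers":5,"translation":[0,0,-6],"turn":0}
    - {"fingers":5,"translation":[0,0,0],"turn":0}

```text
t: 9.25
eef_pos: [0.4104, -0.6437, 0.0144]
tool_rot: [0.001, 0.656, 0.755, -0.0]
contact_force: [-0.5, 0.1, -0.4]
gripper_width: 0.123
```

Call:
move_arm:
  steps:
    - {"fingers":5,"translation":[0,0,-5],"turn":0}
    - {"fingers":5,"translation":[0,0,0],"turn":0}

```text
t: 9.5
eef_pos: [0.4103, -0.6429, 0.0086]
tool_rot: [0.0, 0.656, 0.755, 0.0]
contact_force: [-0.4, -0.8, -0.6]
gripper_width: 0.119
```

Call:
move_arm:
  steps:
    - {"fingers":5,"translation":[0,0,-4],"turn":0}
    - {"fingers":5,"translation":[0,0,0],"turn":0}

```text
t: 9.75
eef_pos: [0.4105, -0.6436, 0.0054]
tool_rot: [0.001, 0.656, 0.755, -0.0]
contact_force: [0.9, -0.2, 3.0]
gripper_width: 0.123
```

Call:
move_arm:
  steps:
    - {"fingers":40,"translation":[0,0,0],"turn":0}
    - {"fingers":40,"translation":[0,0,0],"turn":0}
    - {"fingers":40,"translation":[0,0,0],"turn":0}
    - {"fingers":40,"translation":[0,0,10],"turn":0}
    - {"fingers":40,"translation":[0,0,40],"turn":0}
    - {"fingers":40,"translation":[0,0,50],"turn":0}
    - {"fingers":40,"translation":[0,0,50],"turn":0}
    - {"fingers":40,"translation":[0,0,50],"turn":0}

```text
t: 10.75
eef_pos: [0.41, -0.6429, 0.2068]
tool_rot: [0.0, 0.656, 0.755, -0.0]
contact_force: [0.2, 0.2, 0.3]
gripper_width: 0.466
```

Call:
move_arm:
  steps:
    - {"fingers":45,"translation":[10,44,30],"turn":0.01}
    - {"fingers":45,"translation":[10,44,0],"turn":0.01}
    - {"fingers":45,"translation":[10,44,0],"turn":0.01}
    - {"fingers":45,"translation":[10,44,0],"turn":0.01}
    - {"fingers":45,"translation":[10,44,0],"turn":0.01}
    - {"fingers":45,"translation":[10,44,0],"turn":0.01}
    - {"fingers":45,"translation":[10,44,0],"turn":0.01}
    - {"fingers":45,"translation":[10,44,0],"turn":0.01}
    - {"fingers":45,"translation":[0,44,0],"turn":0.01}
    - {"fingers":45,"translation":[0,44,0],"turn":0.01}

```text
t: 12.0
eef_pos: [0.4902, -0.2016, 0.2351]
tool_rot: [0.001, 0.617, 0.787, 0.0]
contact_force: [0.3, 0.2, 0.1]
gripper_width: 0.528
```

Call:
move_arm:
  steps:
    - {"fingers":45,"translation":[0,44,0],"turn":0}
    - {"fingers":45,"translation":[0,44,0],"turn":0}
    - {"fingers":45,"translation":[-5,44,0],"turn":0}
    - {"fingers":45,"translation":[-5,44,0],"turn":0}
    - {"fingers":45,"translation":[-5,44,0],"turn":0}
    - {"fingers":45,"translation":[-5,44,0],"turn":0}
    - {"fingers":45,"translation":[0,20,0],"turn":0}
    - {"fingers":45,"translation":[0,0,-40],"turn":0}
    - {"fingers":45,"translation":[0,0,-40],"turn":0}
    - {"fingers":45,"translation":[0,0,0],"turn":0}

```text
t: 13.25
eef_pos: [0.4682, 0.0804, 0.1528]
tool_rot: [-0.001, 0.617, 0.787, -0.002]
contact_force: [-0.5, -0.1, 0.6]
gripper_width: 0.525
```

```bash
python3 pic.py d4 170 60 340 260 360 130 560 320; python3 - <<'E'
from b import *
S=cv2.imread("pics/d4_s.png");hsv=cv2.cvtColor(S,cv2.COLOR_BGR2HSV)
m=cv2.inRange(hsv,(100,90,30),(130,255,255))//255;k=m*0;cv2.circle(k,(234,197),35,1,-1)
print(fit({"scene":(m*k).astype(np.float32)},.052,.039,.02,(.462,.145)), get_obs()['q'].round(2))
E
```

```text
[0.4708 0.081  0.1556] [ 0.6  0.5 -0.3] 0.5312530972112552 13.35
(array([0.4571, 0.1465]), np.float64(0.305)) [-0.44  0.25  0.16  2.1  -0.06  0.79  1.57]
```

View pics/d4.png

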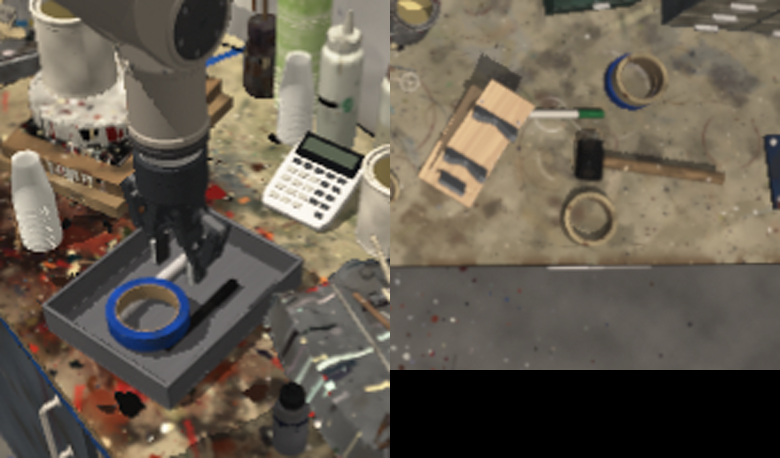

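Roll_a lies flat on the worktop (right crop (588,216)); roll_b hasn't moved. Next I'll pinch roll_b.

Call:
move_arm:
  steps:
    - {"fingers":45,"translation":[-2,20,0],"turn":0}
    - {"fingers":45,"translation":[0,0,-40],"turn":0}
    - {"fingers":45,"translation":[0,0,-40],"turn":0}
    - {"fingers":45,"translation":[0,0,-30],"turn":0}
    - {"fingers":45,"translation":[0,0,-18],"turn":0}
    - {"fingers":45,"translation":[0,0,0],"turn":0}
    - {"fingers":5,"translation":[0,0,0],"turn":0}
    - {"fingers":5,"translation":[0,0,0],"turn":0}
    - {"fingers":5,"translation":[0,0,0],"turn":0}
    - {"fingers":5,"translation":[0,0,0],"turn":0}

```text
t: 14.6
eef_pos: [0.4693, 0.1014, 0.0278]
tool_rot: [0.001, 0.617, 0.787, 0.001]
contact_force: [-1.8, -0.1, 7.7]
gripper_width: 0.174
```

Call:
move_arm:
  steps:
    - {"fingers":5,"translation":[0,0,0],"turn":0}
    - {"fingers":5,"translation":[0,0,10],"turn":0}
    - {"fingers":5,"translation":[0,0,30],"turn":0}
    - {"fingers":5,"translation":[0,0,45],"turn":0}
    - {"fingers":5,"translation":[0,0,45],"turn":0}
    - {"fingers":5,"translation":[0,0,45],"turn":0}
    - {"fingers":5,"translation":[0,0,35],"turn":0}
    - {"fingers":5,"translation":[0,0,0],"turn":0}

```text
t: 15.6
eef_pos: [0.4697, 0.1015, 0.2397]
tool_rot: [0.002, 0.617, 0.787, 0.003]
contact_force: [-0.0, 0.4, -0.9]
gripper_width: 0.175
```

```bash
python3 pic.py d5 170 30 340 260 190 130 360 280
```

```text
[0.4677 0.1009 0.2364] [ 0.  -0.8 -1.6] 0.17615515441924384 15.7
```

View pics/d5.png

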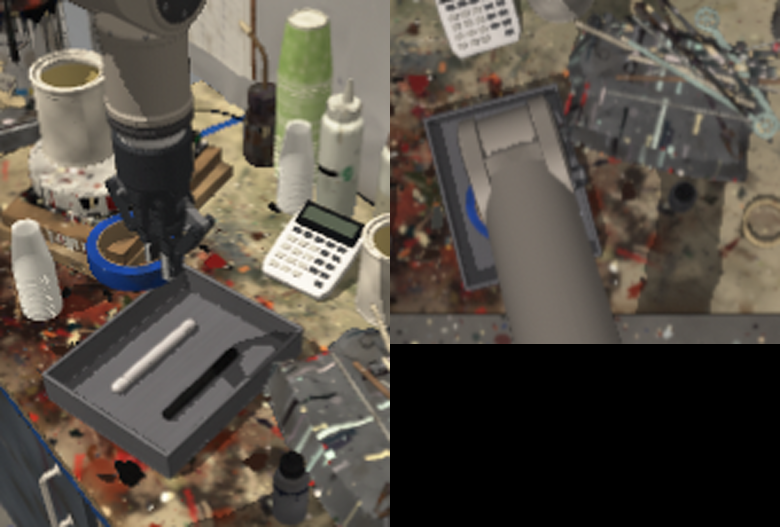

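Call:
move_arm:
  steps:
    - {"fingers":5,"translation":[0,-30,0],"turn":-0.07}
    - {"fingers":5,"translation":[0,-44,0],"turn":-0.07}
    - {"fingers":5,"translation":[0,-44,0],"turn":-0.07}
    - {"fingers":5,"translation":[0,-44,0],"turn":-0.07}
    - {"fingers":5,"translation":[-9,-44,0],"turn":-0.07}
    - {"fingers":5,"translation":[-10,-44,0],"turn":-0.07}
    - {"fingers":5,"translation":[-10,-44,0],"turn":-0.07}
    - {"fingers":5,"translation":[-10,-44,0],"turn":-0.07}
    - {"fingers":5,"translation":[-10,-44,0],"turn":-0.07}
    - {"fingers":5,"translation":[-10,-44,0],"turn":-0.07}

```text
t: 16.95
eef_pos: [0.4069, -0.3267, 0.2351]
tool_rot: [-0.001, 0.851, 0.526, -0.001]
contact_force: [0.7, -0.9, -1.1]
gripper_width: 0.176
```

Call:
move_arm:
  steps:
    - {"fingers":5,"translation":[-10,-44,0],"turn":-0.08}
    - {"fingers":5,"translation":[-10,-44,0],"turn":-0.08}
    - {"fingers":5,"translation":[-10,-44,0],"turn":-0.07}
    - {"fingers":5,"translation":[-10,-44,0],"turn":-0.07}
    - {"fingers":5,"translation":[0,0,0],"turn":0}

```text
t: 17.58
eef_pos: [0.3647, -0.5045, 0.2351]
tool_rot: [-0.0, 0.92, 0.391, -0.002]
contact_force: [-0.4, 0.5, -2.0]
gripper_width: 0.173
```

```bash
python3 pic.py d6 290 200 560 420 360 130 560 320; python3 -c "
from h import *
r=place_of('top','roll_a_center');print([(x['xy'].__repr__(),round(x['conf'],2),onz('top',x['xy'],.0125).round(3)) for x in r])"
```

```text
[ 0.3675 -0.5008  0.2349] [-0.  -0.  -0.4] 0.17547252573893837 17.675
[('[355.2, 228.1]', 0.43, array([ 0.452, -0.231,  0.012])), ('[460.4, 242.0]', 0.39, array([ 0.402, -0.599,  0.012])), ('[446.9, 240.7]', 0.31, array([ 0.407, -0.551,  0.012]))]
```

View pics/d6.png

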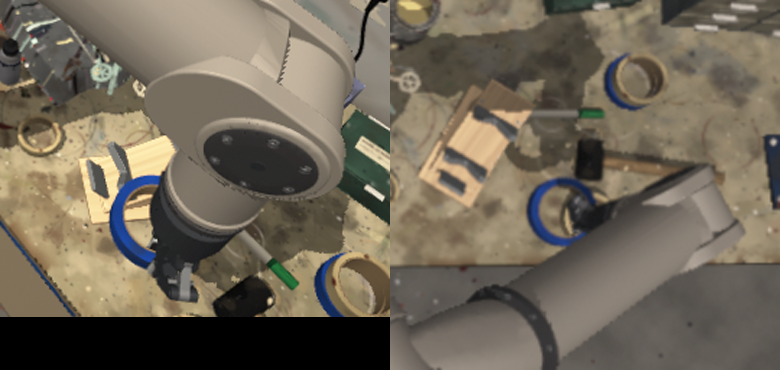

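Call:
move_arm:
  steps:
    - {"fingers":5,"translation":[0,-5,-20],"turn":0}
    - {"fingers":5,"translation":[0,0,-45],"turn":0}
    - {"fingers":5,"translation":[0,0,-45],"turn":0}
    - {"fingers":5,"translation":[0,0,-45],"turn":0}
    - {"fingers":5,"translation":[0,0,-40],"turn":0}
    - {"fingers":5,"translation":[0,0,-20],"turn":0}
    - {"fingers":5,"translation":[0,0,-8],"turn":0}
    - {"fingers":5,"translation":[0,0,0],"turn":0}

```text
t: 18.73
eef_pos: [0.3694, -0.5062, 0.0137]
tool_rot: [0.0, 0.919, 0.395, 0.0]
contact_force: [0.1, -0.9, -1.7]
gripper_width: 0.169
```

Call:
move_arm:
  steps:
    - {"fingers":5,"translation":[0,0,-4],"turn":0}
    - {"fingers":5,"translation":[0,0,0],"turn":0}

```text
t: 18.98
eef_pos: [0.3695, -0.5062, 0.01]
tool_rot: [0.001, 0.919, 0.395, 0.0]
contact_force: [-0.3, -0.2, -0.7]
gripper_width: 0.175
```

Call:
move_arm:
  steps:
    - {"fingers":5,"translation":[0,0,-4],"turn":0}
    - {"fingers":5,"translation":[0,0,0],"turn":0}

```text
t: 19.23
eef_pos: [0.3696, -0.5067, 0.0076]
tool_rot: [0.001, 0.919, 0.395, 0.001]
contact_force: [-1.6, 5.0, 17.0]
gripper_width: 0.173
```

Call:
move_arm:
  steps:
    - {"fingers":36,"translation":[0,0,1],"turn":0}
    - {"fingers":36,"translation":[0,0,0],"turn":0}
    - {"fingers":36,"translation":[0,0,0],"turn":0}
    - {"fingers":36,"translation":[0,0,10],"turn":0}
    - {"fingers":36,"translation":[0,0,40],"turn":0}
    - {"fingers":36,"translation":[0,0,50],"turn":0}
    - {"fingers":36,"translation":[0,0,50],"turn":0}
    - {"fingers":36,"translation":[0,0,50],"turn":0}
    - {"fingers":36,"translation":[10,30,30],"turn":0.07}

```text
t: 20.35
eef_pos: [0.3779, -0.4786, 0.2399]
tool_rot: [0.002, 0.905, 0.426, -0.0]
contact_force: [0.1, 1.4, -0.0]
gripper_width: 0.421
```

```bash
python3 pic.py d7 170 100 340 260 360 130 560 320
python3 - <<'E'
from h import *
for c in("top","scene"):
    im=cv2.imread(f"pics/d7_{c[0]}.png");r=outline_of(c,"spindle")
    for x in r[:3]:print(c,np.round(x["xy"],1),x["conf"],x["mask"].sum(),onz(c,x["xy"],.012).round(4))
    m=r[0]["mask"];ys,xs=np.where(m);P=np.c_[xs,ys].astype(float)
    W=np.array([onz(c,p,.012)[:2] for p in P]);w=W-W.mean(0);u,s,v=np.linalg.svd(w,full_matrices=False);d=v[0]*np.sign(v[0,0]);t=w@d
    print("axis",np.degrees(np.arctan2(d[1],d[0])),"mid",W.mean(0)+d*(t.max()+t.min())/2,"len",np.ptp(t))
E
```

```text
[ 0.3818 -0.4751  0.2403] [ 0.7  0.3 -0.5] 0.42180403068642164 20.45
top [233.1 212.6] 0.76 192 [0.5072 0.1957 0.012 ]
top [402.7 202.8] 0.65 1967 [ 0.5411 -0.4008  0.012 ]
top [242.2 210.2] 0.57 4434 [0.5156 0.1638 0.012 ]
axis 15.868656074847847 mid [0.49894824 0.19707411] len 0.15513772149305238
scene [236.7 185.5] 0.46 237 [0.4963 0.1963 0.012 ]
axis 15.803107242918854 mid [0.50090088 0.19845129] len 0.15941812068336148
```

View pics/d7.png

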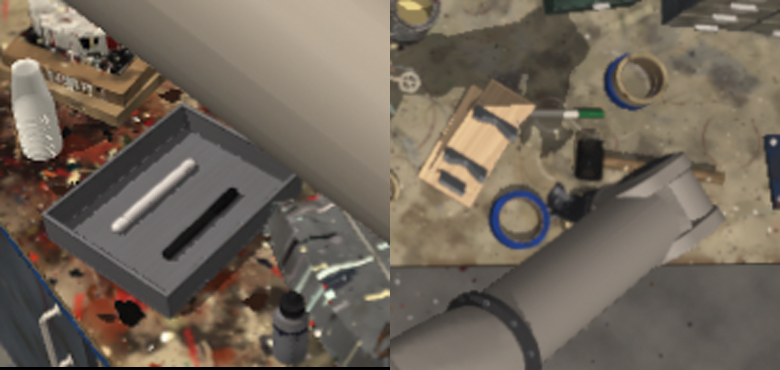

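Both rolls are flat on the worktop and the spindle is bare: centre (0.500,0.1975), axis 15.8° (two views agree). Go and grasp it at mid-length.

Call:
move_arm:
  steps:
    - {"fingers":45,"translation":[10,40,0],"turn":0.06}
    - {"fingers":45,"translation":[10,45,0],"turn":0.06}
    - {"fingers":45,"translation":[12,45,0],"turn":0.065}
    - {"fingers":45,"translation":[12,45,0],"turn":0.065}
    - {"fingers":45,"translation":[12,45,0],"turn":0.065}
    - {"fingers":45,"translation":[12,45,0],"turn":0.065}
    - {"fingers":45,"translation":[10,45,0],"turn":0.065}
    - {"fingers":45,"translation":[10,45,0],"turn":0.065}
    - {"fingers":45,"translation":[10,45,0],"turn":0.065}
    - {"fingers":45,"translation":[10,45,0],"turn":0.065}

```text
t: 21.8
eef_pos: [0.4867, -0.0305, 0.2352]
tool_rot: [-0.0, 0.724, 0.69, -0.001]
contact_force: [0.0, 0.1, 0.2]
gripper_width: 0.531
```

Call:
move_arm:
  steps:
    - {"fingers":45,"translation":[5,45,0],"turn":0.065}
    - {"fingers":45,"translation":[5,45,0],"turn":0.065}
    - {"fingers":45,"translation":[0,45,0],"turn":0.065}
    - {"fingers":45,"translation":[0,45,0],"turn":0.065}
    - {"fingers":45,"translation":[0,45,0],"turn":0.065}
    - {"fingers":45,"translation":[0,0,-45],"turn":0}
    - {"fingers":45,"translation":[0,0,-45],"turn":0}
    - {"fingers":45,"translation":[0,0,-45],"turn":0}
    - {"fingers":45,"translation":[0,0,0],"turn":0}

```text
t: 22.92
eef_pos: [0.4943, 0.1916, 0.0975]
tool_rot: [-0.002, 0.604, 0.797, -0.004]
contact_force: [-0.0, 0.9, 1.4]
gripper_width: 0.528
```

```bash
python3 pic.py d8 170 80 340 260 360 130 560 320
```

```text
[0.4975 0.1934 0.1015] [0.1 0.  1. ] 0.522606451150792 23.025
```

View pics/d8.png

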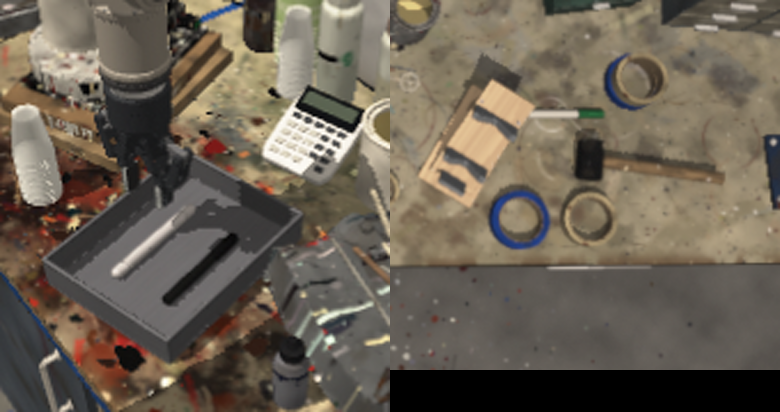

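Call:
move_arm:
  steps:
    - {"fingers":40,"translation":[2,4,-35],"turn":0}
    - {"fingers":40,"translation":[0,0,-35],"turn":0}
    - {"fingers":40,"translation":[0,0,-18],"turn":0}
    - {"fingers":40,"translation":[0,0,-6],"turn":0}
    - {"fingers":40,"translation":[0,0,0],"turn":0}
  newtons: 30

```text
t: 23.65
eef_pos: [0.4999, 0.1983, 0.0081]
tool_rot: [0.0, 0.603, 0.798, 0.001]
contact_force: [-0.0, -0.1, 0.0]
gripper_width: 0.465
```

Call:
move_arm:
  steps:
    - {"fingers":5,"translation":[0,0,-1],"turn":0}
    - {"fingers":5,"translation":[0,0,0],"turn":0}
    - {"fingers":5,"translation":[0,0,0],"turn":0}
    - {"fingers":5,"translation":[0,0,0],"turn":0}
    - {"fingers":5,"translation":[0,0,0],"turn":0}

```text
t: 24.28
eef_pos: [0.4999, 0.1984, 0.0073]
tool_rot: [0.0, 0.603, 0.798, 0.001]
contact_force: [-0.1, -0.3, 7.0]
gripper_width: 0.17
```

Call:
move_arm:
  steps:
    - {"fingers":5,"translation":[0,0,8],"turn":0}
    - {"fingers":5,"translation":[0,0,25],"turn":0}
    - {"fingers":5,"translation":[0,0,45],"turn":0}
    - {"fingers":5,"translation":[0,0,45],"turn":0}
    - {"fingers":5,"translation":[0,0,45],"turn":0}
    - {"fingers":5,"translation":[0,0,45],"turn":0}
    - {"fingers":5,"translation":[0,0,40],"turn":0}
    - {"fingers":5,"translation":[0,0,0],"turn":0}

```text
t: 25.28
eef_pos: [0.5007, 0.1987, 0.2629]
tool_rot: [0.001, 0.603, 0.798, 0.003]
contact_force: [0.2, 0.1, -1.6]
gripper_width: 0.17
```

```bash
python3 pic.py d9 170 20 340 230 190 130 360 280
```

```text
[0.4987 0.1979 0.2592] [-0.6  1.2 -1.7] 0.17031350856245606 25.375
```

View pics/d9.png

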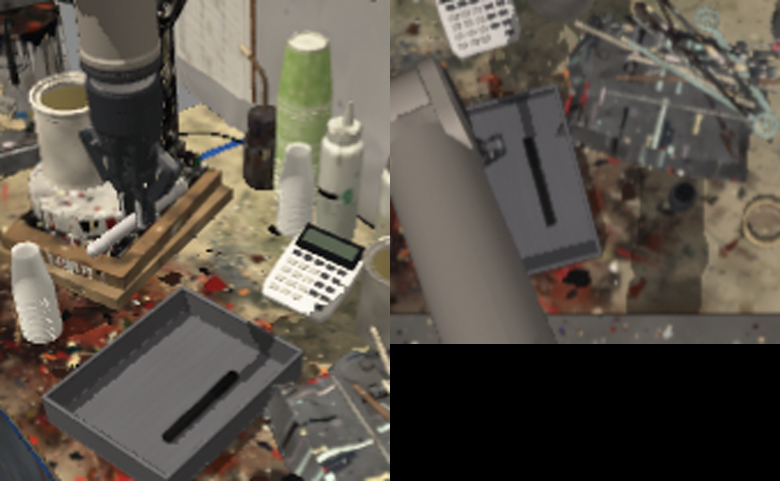

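Spindle held level. Swing over the cradle.

Call:
move_arm:
  steps:
    - {"fingers":5,"translation":[2,-32,0],"turn":-0.06}
    - {"fingers":5,"translation":[2,-42,0],"turn":-0.06}
    - {"fingers":5,"translation":[2,-42,0],"turn":-0.06}
    - {"fingers":5,"translation":[2,-42,0],"turn":-0.06}
    - {"fingers":5,"translation":[2,-42,0],"turn":-0.06}
    - {"fingers":5,"translation":[2,-42,0],"turn":-0.06}
    - {"fingers":5,"translation":[2,-42,0],"turn":-0.06}
    - {"fingers":5,"translation":[2,-42,0],"turn":-0.06}
    - {"fingers":5,"translation":[2,-42,0],"turn":-0.06}
    - {"fingers":5,"translation":[2,-42,0],"turn":-0.06}

```text
t: 26.62
eef_pos: [0.5173, -0.2142, 0.2579]
tool_rot: [-0.001, 0.813, 0.582, -0.001]
contact_force: [1.0, 0.8, -1.0]
gripper_width: 0.163
```

Call:
move_arm:
  steps:
    - {"fingers":5,"translation":[0,-42,0],"turn":-0.06}
    - {"fingers":5,"translation":[0,-42,0],"turn":-0.06}
    - {"fingers":5,"translation":[0,-42,0],"turn":-0.06}
    - {"fingers":5,"translation":[0,-42,0],"turn":-0.045}
    - {"fingers":5,"translation":[0,0,0],"turn":0}
    - {"fingers":5,"translation":[0,0,0],"turn":0}

```text
t: 27.38
eef_pos: [0.5179, -0.3797, 0.258]
tool_rot: [-0.001, 0.873, 0.488, -0.001]
contact_force: [-0.3, -0.3, -0.3]
gripper_width: 0.169
```

```bash
python3 pic.py d10 290 180 500 400 350 110 500 260
```

```text
[ 0.519  -0.3786  0.2586] [-0.2  0.7 -0.6] 0.169891701218422 27.475
```

View pics/d10.png

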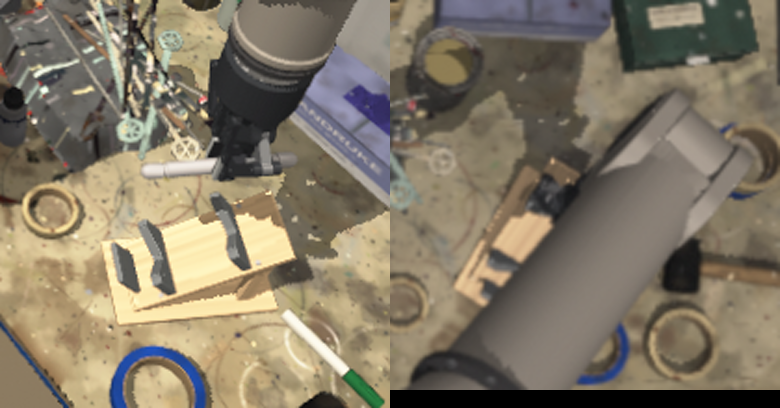

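```bash
python3 - <<'E'
from h import *
im=cv2.imread("pics/d10_s.png");cv2.imwrite("pics/d10z.png",cv2.resize(im[245:295,355:465],None,fx=7,fy=7,interpolation=0))
A=onz("scene",(368.1,272.1),.2635);B=onz("scene",(449.9,266.2),.2635);d=B-A
print(A,B,np.linalg.norm(d),np.degrees(np.arctan2(d[1],d[0])),(A+B)/2)
E
```

```text
[ 0.45322489 -0.3398491   0.2635    ] [ 0.58374711 -0.42318861  0.2635    ] 0.15485969710675004 -32.558566050825725 [ 0.518486   -0.38151885  0.2635    ]
```

View pics/d10z.png

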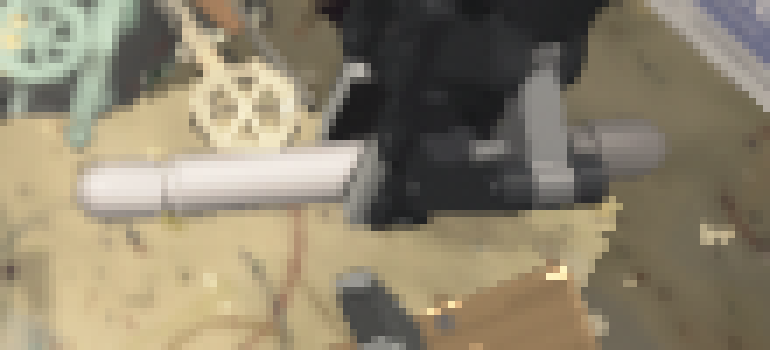

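Call:
move_arm:
  steps:
    - {"fingers":5,"translation":[2,-6.5,-30],"turn":0}
    - {"fingers":5,"translation":[0,0,-40],"turn":0}
    - {"fingers":5,"translation":[0,0,-30],"turn":0}
    - {"fingers":5,"translation":[0,0,-8],"turn":0}
    - {"fingers":5,"translation":[0,0,0],"turn":0}
  newtons: 20

```text
t: 28.1
eef_pos: [0.5215, -0.3859, 0.1516]
tool_rot: [-0.0, 0.872, 0.489, 0.0]
contact_force: [0.2, 0.5, -0.2]
gripper_width: 0.174
```

```bash
python3 pic.py d11 330 230 460 360 350 110 500 260
```

```text
[ 0.522  -0.3868  0.1528] [ 0.4 -1.2 -0.5] 0.17117079082743084 28.2
```

View pics/d11.png

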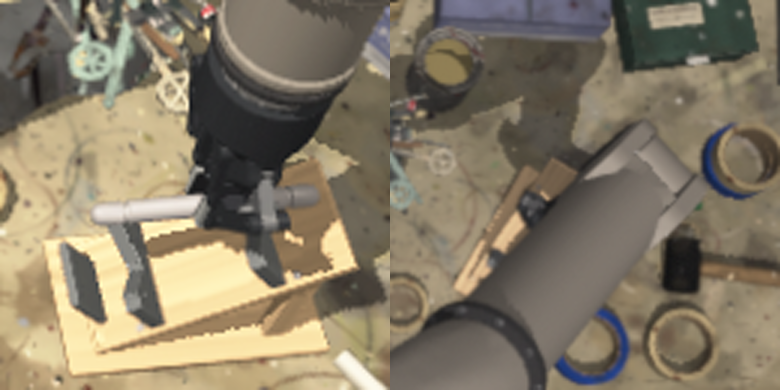

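Call:
move_arm:
  steps:
    - {"fingers":5,"translation":[0,0,-6],"turn":0}
    - {"fingers":5,"translation":[0,0,-6],"turn":0}
    - {"fingers":5,"translation":[0,0,-6],"turn":0}
    - {"fingers":5,"translation":[0,0,0],"turn":0}

```text
t: 28.7
eef_pos: [0.5208, -0.3861, 0.1326]
tool_rot: [-0.001, 0.872, 0.489, -0.0]
contact_force: [0.6, -0.1, -1.3]
gripper_width: 0.168
```

Call:
move_arm:
  steps:
    - {"fingers":5,"translation":[0,0,-4],"turn":0}
    - {"fingers":5,"translation":[0,0,-4],"turn":0}
    - {"fingers":5,"translation":[0,0,0],"turn":0}

```text
t: 29.08
eef_pos: [0.5213, -0.3864, 0.1252]
tool_rot: [-0.0, 0.872, 0.489, 0.0]
contact_force: [-0.0, 0.1, 0.3]
gripper_width: 0.173
```

```bash
python3 pic.py d12 330 230 460 360 350 110 500 260; python3 - <<'E'
import cv2
im=cv2.imread("pics/d12_s.png");cv2.imwrite("pics/d12z.png",cv2.resize(im[265:345,340:455],None,fx=6.5,fy=6.5,interpolation=2))
E
```

```text
[ 0.5213 -0.3864  0.1254] [-0.4  0.7 -0.9] 0.16605608100332706 29.175
```

View pics/d12z.png

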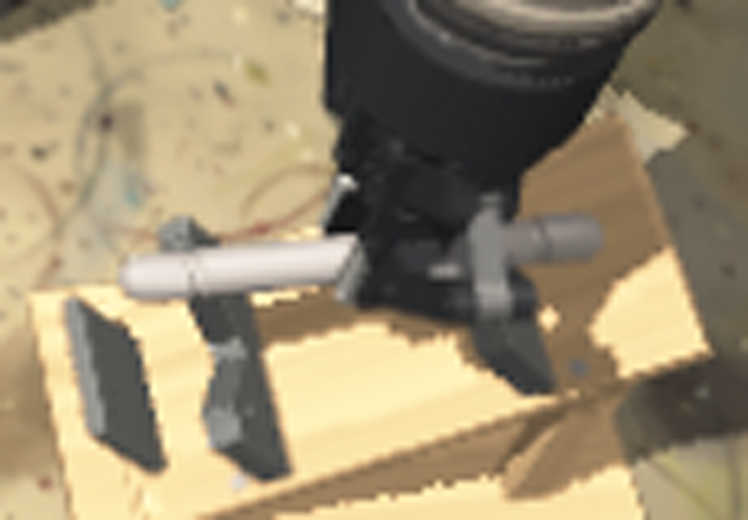

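Call:
move_arm:
  steps:
    - {"fingers":5,"translation":[0,0,-4],"turn":0}
    - {"fingers":5,"translation":[0,0,-4],"turn":0}
    - {"fingers":5,"translation":[0,0,0],"turn":0}

```text
t: 29.55
eef_pos: [0.5208, -0.3861, 0.117]
tool_rot: [-0.0, 0.872, 0.489, -0.0]
contact_force: [-2.2, 1.6, 3.7]
gripper_width: 0.168
```

```bash
python3 pic.py d13 330 230 460 360 350 110 500 260; python3 - <<'E'
import cv2
im=cv2.imread("pics/d13_s.png");cv2.imwrite("pics/d13z.png",cv2.resize(im[265:345,340:455],None,fx=6.5,fy=6.5,interpolation=2))
E
```

```text
[ 0.5208 -0.3861  0.1172] [-1.9  3.2  3.5] 0.1717926941954803 29.65
```

View pics/d13z.png

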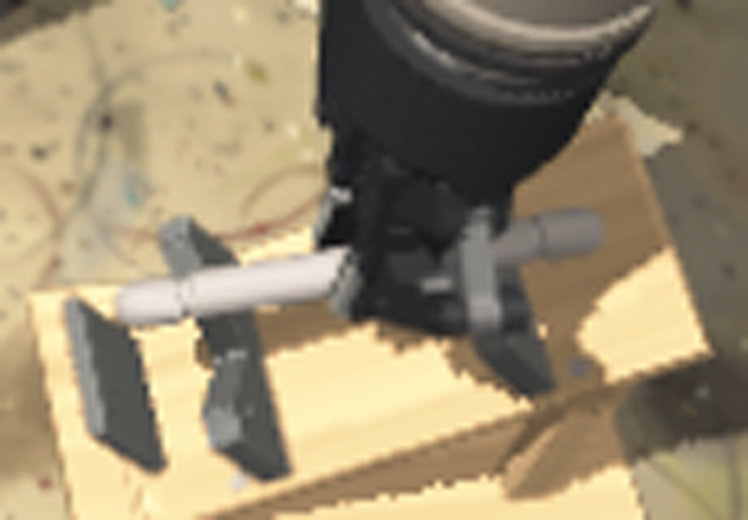

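The bar pivots in the pads as planned. Continue.

Call:
move_arm:
  steps:
    - {"fingers":5,"translation":[0,0,-4],"turn":0}
    - {"fingers":5,"translation":[0,0,-4],"turn":0}
    - {"fingers":5,"translation":[0,0,-2],"turn":0}
    - {"fingers":5,"translation":[0,0,0],"turn":0}

```text
t: 30.15
eef_pos: [0.5211, -0.3864, 0.1071]
tool_rot: [-0.0, 0.872, 0.489, -0.0]
contact_force: [-2.1, 2.4, 2.9]
gripper_width: 0.17
```

```bash
python3 pic.py d14 330 230 460 360 350 110 500 260; python3 - <<'E'
import cv2
im=cv2.imread("pics/d14_s.png");cv2.imwrite("pics/d14z.png",cv2.resize(im[265:345,340:455],None,fx=6.5,fy=6.5,interpolation=2))
E
```

```text
[ 0.5211 -0.3864  0.1072] [-1.4  2.7  2.2] 0.17269459519242378 30.25
```

View pics/d14z.png

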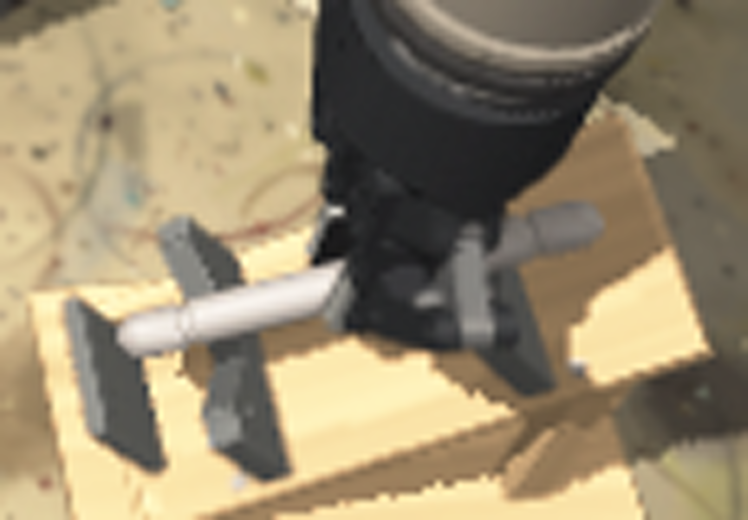

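Call:
move_arm:
  steps:
    - {"fingers":5,"translation":[0,0,-3],"turn":0}
    - {"fingers":5,"translation":[0,0,-2],"turn":0}
    - {"fingers":5,"translation":[0,0,0],"turn":0}

```text
t: 30.62
eef_pos: [0.5214, -0.3866, 0.1022]
tool_rot: [0.0, 0.872, 0.489, 0.0]
contact_force: [-1.2, 1.2, 3.8]
gripper_width: 0.17
```

Call:
move_arm:
  steps:
    - {"fingers":5,"translation":[0,0,-2],"turn":0}
    - {"fingers":5,"translation":[0,0,0],"turn":0}

```text
t: 30.88
eef_pos: [0.5214, -0.3866, 0.1003]
tool_rot: [0.0, 0.872, 0.489, 0.0]
contact_force: [-1.2, 1.3, 4.5]
gripper_width: 0.174
```

Call:
move_arm:
  steps:
    - {"fingers":5,"translation":[0,0,-2],"turn":0}
    - {"fingers":5,"translation":[0,0,0],"turn":0}

```text
t: 31.12
eef_pos: [0.5214, -0.3866, 0.0983]
tool_rot: [0.0, 0.872, 0.489, 0.0]
contact_force: [-0.0, 1.6, 3.9]
gripper_width: 0.17
```

```bash
python3 pic.py d15 330 230 460 360 350 110 500 260; python3 - <<'E'
import cv2
im=cv2.imread("pics/d15_s.png");cv2.imwrite("pics/d15z.png",cv2.resize(im[265:345,340:455],None,fx=6.5,fy=6.5,interpolation=2))
E
```

```text
[ 0.5214 -0.3866  0.0984] [0.7 0.4 3.3] 0.17460353082380992 31.225
```

View pics/d15z.png

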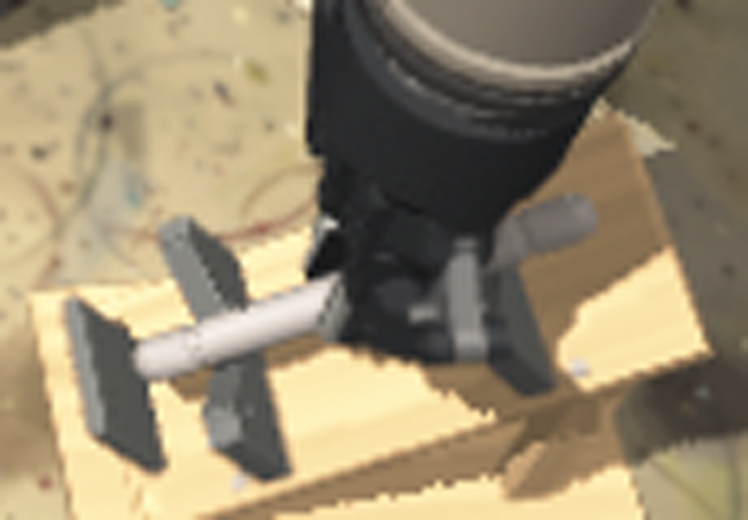

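Call:
move_arm:
  steps:
    - {"fingers":5,"translation":[0,0,-2],"turn":0}
    - {"fingers":5,"translation":[0,0,0],"turn":0}

```text
t: 31.48
eef_pos: [0.5216, -0.3865, 0.0964]
tool_rot: [0.0, 0.872, 0.489, 0.0]
contact_force: [-0.1, 0.9, 4.4]
gripper_width: 0.176
```

Call:
move_arm:
  steps:
    - {"fingers":5,"translation":[0,0,-1.5],"turn":0}
    - {"fingers":5,"translation":[0,0,0],"turn":0}

```text
t: 31.72
eef_pos: [0.5215, -0.3865, 0.0954]
tool_rot: [0.0, 0.872, 0.489, 0.0]
contact_force: [-0.4, 2.3, 8.3]
gripper_width: 0.168
```

Call:
move_arm:
  steps:
    - {"fingers":5,"translation":[0,0,-1],"turn":0}
    - {"fingers":5,"translation":[0,0,0],"turn":0}

```text
t: 31.98
eef_pos: [0.5215, -0.3865, 0.0953]
tool_rot: [0.0, 0.872, 0.489, 0.001]
contact_force: [-1.9, 3.9, 15.3]
gripper_width: 0.168
```

```bash
python3 pic.py d16 330 230 460 360 350 110 500 260; python3 - <<'E'
from h import *
im=cv2.imread("pics/d16_s.png");z=cv2.resize(im[265:345,340:455],None,fx=6.5,fy=6.5,interpolation=2)
a=np.radians(35);yw=-.55;X=np.array([np.cos(yw)*np.cos(a),np.sin(yw)*np.cos(a),np.sin(a)]);Y=np.array([-np.sin(yw),np.cos(yw),0]);Z=np.cross(X,Y)
c=np.array([.5195,-.386,.1045])
for y,s in((0,.08),):
    for k in(-.008,.008):
        # silhouette edges
        o=ray("scene",(390,310))[0];v=o-c;n=np.cross(X,v);n/=np.linalg.norm(n)
        q=(proj("scene",[c-X*s+n*k,c+X*s+n*k])-[340,265]+.5)*6.5
        cv2.line(z,tuple(int(t) for t in q[0]),tuple(int(t) for t in q[1]),(0,0,255),1)
cv2.imwrite("pics/d16z.png",z)
E
```

```text
[ 0.5216 -0.3865  0.0953] [-3.3  3.4 14.7] 0.16915027846373482 32.075
```

View pics/d16z.png

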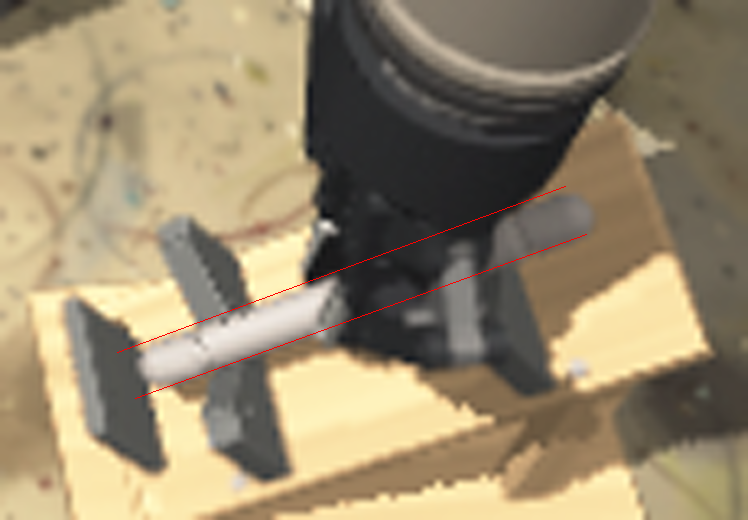

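The bar now seats hard in both notches (force 4→15 N with no further descent) and is parallel to the notch line, about 4 mm uphill. I'll ease it down to the stop before letting go.

Call:
move_arm:
  steps:
    - {"fingers":5,"translation":[0,0,1],"turn":0}
    - {"fingers":5,"translation":[-1.4,0.9,-1.2],"turn":0}
    - {"fingers":5,"translation":[-1.4,0.9,-1.2],"turn":0}
    - {"fingers":5,"translation":[-1.4,0.9,-1.2],"turn":0}
    - {"fingers":5,"translation":[0,0,0],"turn":0}

```text
t: 32.7
eef_pos: [0.5187, -0.3845, 0.0927]
tool_rot: [0.002, 0.872, 0.489, 0.001]
contact_force: [2.5, 1.3, 10.4]
gripper_width: 0.171
```

Call:
move_arm:
  steps:
    - {"fingers":5,"translation":[-1.4,0.9,-0.9],"turn":0}
    - {"fingers":5,"translation":[-0.7,0.5,-0.4],"turn":0}
    - {"fingers":5,"translation":[0,0,0],"turn":0}

```text
t: 33.08
eef_pos: [0.5156, -0.3828, 0.0905]
tool_rot: [0.001, 0.872, 0.489, 0.001]
contact_force: [0.8, 0.5, 6.4]
gripper_width: 0.172
```

```bash
python3 pic.py d17 330 230 460 360 350 110 500 260; python3 - <<'E'
import cv2
im=cv2.imread("pics/d17_s.png");cv2.imwrite("pics/d17z.png",cv2.resize(im[265:345,340:455],None,fx=6.5,fy=6.5,interpolation=2))
E
```

```text
[ 0.5156 -0.3827  0.0905] [0.7 0.7 7.3] 0.17047229346811327 33.175
```

View pics/d17z.png

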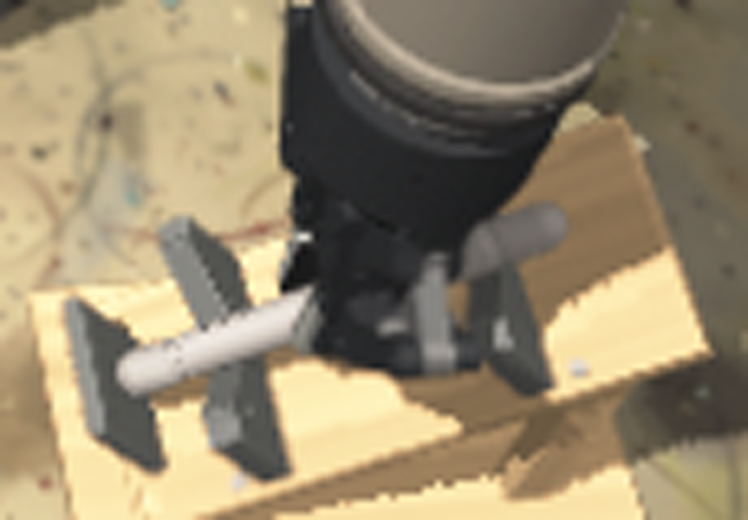

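At (120,365) the lower end is at the stop, and the bar lies in both notches. Release and rise.

Call:
move_arm:
  steps:
    - {"fingers":5,"translation":[0,0,0.5],"turn":0}
    - {"fingers":45,"translation":[0,0,0],"turn":0}
    - {"fingers":45,"translation":[0,0,0],"turn":0}
    - {"fingers":45,"translation":[0,0,0],"turn":0}
    - {"fingers":45,"translation":[0,0,0],"turn":0}
    - {"fingers":45,"translation":[0,0,10],"turn":0}
    - {"fingers":45,"translation":[0,0,30],"turn":0}
    - {"fingers":45,"translation":[0,0,50],"turn":0}
    - {"fingers":45,"translation":[0,0,50],"turn":0}
    - {"fingers":45,"translation":[0,0,30],"turn":0}

```text
t: 34.42
eef_pos: [0.5153, -0.3832, 0.2642]
tool_rot: [0.002, 0.872, 0.489, 0.001]
contact_force: [0.5, -0.2, 0.3]
gripper_width: 0.525
```

Call:
move_arm:
  steps:
    - {"fingers":45,"translation":[0,40,20],"turn":0}
    - {"fingers":45,"translation":[0,45,0],"turn":0}
    - {"fingers":45,"translation":[0,45,0],"turn":0}
    - {"fingers":45,"translation":[0,45,0],"turn":0}
    - {"fingers":45,"translation":[0,45,0],"turn":0}
    - {"fingers":45,"translation":[0,45,0],"turn":0}
    - {"fingers":45,"translation":[0,0,0],"turn":0}
    - {"fingers":45,"translation":[0,0,0],"turn":0}

```text
t: 35.42
eef_pos: [0.5148, -0.118, 0.281]
tool_rot: [0.0, 0.872, 0.489, 0.0]
contact_force: [0.3, 0.6, 0.0]
gripper_width: 0.527
```

```bash
python3 pic.py d18 330 260 470 380 350 140 500 260; python3 - <<'E'
from h import *
p={}
for c in("scene","top"):
    r=place_of(c,"spindle_center")[:2];print(c,[(np.round(x["xy"],1),round(x["conf"],2)) for x in r]);
    s=place_of(c,"cradle_seat")[:1];print([(np.round(x["xy"],1),round(x["conf"],2)) for x in s])
E
```

```text
[ 0.5147 -0.1188  0.2808] [-0.2 -1.  -0.7] 0.5284457289531201 35.525
scene [(array([392.8, 307.8]), 0.81), (array([256.1, 199.9]), 0.54)]
[(array([395.5, 310.7]), 0.95)]
top [(array([405.2, 204.9]), 0.52)]
[(array([405.9, 202.4]), 0.65)]
```

View pics/d18.png

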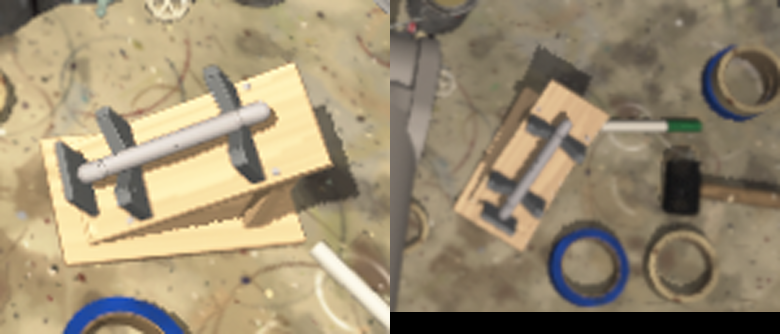

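View pics/d18_s.png

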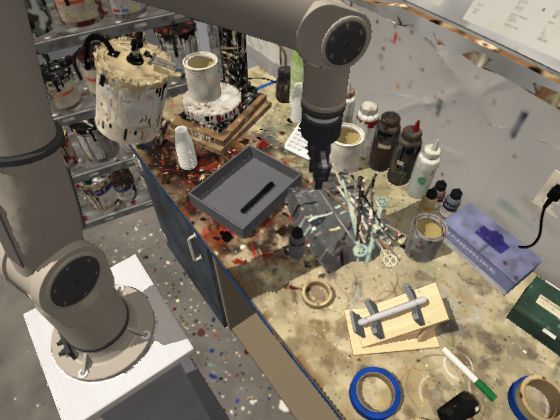

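The spindle lies in both notches with its lower end at the stop (scene (361,320)). The rolls are flat at top (437,242) and (461,241); the bottle (296,240) and cups (185,147) are where they were. Handing in.

```bash
python3 -c "
from station import *
print(hand_in())"
```

```text
the job is handed in; nothing more can be done
None
```

The job is done and handed in at about 35.6 s of the 58 s allowed.

**What I did**
- I lifted the tan roll, then the blue roll, out of the bin by their walls. Both now lie flat, side by side, on the worktop beside the cradle.
- I gripped the bare spindle at mid-length and lowered it onto the upper saddle, so it pivoted in the pads down to the slope.
- It seated in both notches: the force rose from 4 to 15 N with no further descent.
- I eased it down to the stop, let go and moved the arm clear.

**Last checks**
- Both camera views show the spindle lying in both notches with its lower end at the stop plate.
- The bottle and the cups stand where they were, and the arm touches nothing.
- The highest contact force I read was about 17 N, when setting down the blue roll.
- The networks' pixels for the spindle centre and the cradle seat agree to about 3 px. That is within their scatter, so I relied on the pictures.
- I did not measure the exact gap to the stop (0–3 mm by eye).

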